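# Slide the tile trivet out over the edge of the chopping block

## Robot

A 6-joint arm with a two-finger parallel gripper is mounted at the origin on the work surface. World frame = base frame: x ahead of the robot, y to its left, z up, the work surface at z = 0. Lengths are in m, angles in rad, forces in N, time in s.
With the tool pointing down it reaches from about 0.35 to 0.975 m from the base axis. Payload 4.9 kg.
Tool frame: the origin (TCP) lies at the very end of the fingers, on their centre line; the grasp point (between the pads) lies behind it (manip.pinch_z is the y of the grasp point in the tool frame, in m); y points along the fingers, x is the direction in which the jaws open and shut, and the axes are right-handed (so a half turn about y gives the same grasp; the last joint's range is limited). The gripper opens to 85 mm and grips with 20 to 120 N. Pads are 22 mm wide; open, the fingers measure 114 mm over their backs; the gripper's body (76 mm by 85 mm) begins 54 mm behind the grasp point. The pads swing forward as they close: fully open they stand 13 mm farther back than shut.
Start: joints at [1.212, 0.053, 1.613, -0, 1.476, -0.119], TCP at [0.148, 0.607, 0.231] pointing down, gripper open.
Joint ranges: [-3.01, 3.01], [-1.01, 2.22], [0.06, 2.58], [-1.02, 4.17], [0.09, 2.62], [-3.14, 3.14]. Speed limits (rad/s): [2.57, 2.57, 3.14, 3.14, 3.14, 3.14].

## Interface

Orientations are given as a unit quaternion [w, x, y, z].
In Python, from plant import manip gives the robot as it stands.
- The arm moves only by the tool drive_tool, never from a script. Its argument "motion" is a list of rows, each a list of 3 entries, a list of its own where there are three numbers: the shift along the tool's x, y, z in units of 25 mm (1.0 is 25 mm), then the turn, a rotation vector about the tool's x, y, z in units of 5 degrees (1.0 is 5 degrees), then the closure, from -1 (fully open) to 1 (shut). A call has 1 to 12 rows; each row shifts and turns the commanded pose from where the row before left it, along the tool's axes as they then stand; what a row does not reach is not made up. A row lasts 1/10 s, in which the tool goes at most 50 mm and 8.59 degrees, less where a joint would pass 70% of its speed; a pose out of reach is approached as far as the arm can. A call is refused whole if a number of a shift passes 1 or a number of a turn 1, either way. A call with a gripper value outside its range is refused whole. The fingers move at their own pace and stop on an object; the grip force is fixed at half the most. Time passes only in rows, so rows that do not move let the fingers close. It gives the time, the measured TCP pose, the force and the opening at its end, in the units of the state.
- manip.state(): the state, without advancing time (a new reading comes with each control period).
- manip.grab_frame(name): name is "scene" or "side" or "wrist"; returns a dict with "img" (384x512x3 uint8, blue, green, red), "range_z" (384x512 float32, m along the optical axis (not along the pixel's ray), 0 where there is no reading), "camera_matrix" (3x3 intrinsics, pixels), "world_from_camera" (4x4, takes a point from camera to world coordinates); the wrist camera has in their place "T_tool_cam" (4x4, takes a point from camera to tool coordinates, whose origin is the TCP and whose axes are the tool frame's). Camera axes: x right, y down, z forward; pixel columns grow to the right and rows downward; lengths in m; the calibration is good to about 2 mm. The wrist camera is an equidistant fisheye: a pixel r from the principal point sees the ray r / f radians off the axis. A picture is of the moment at which its call begins: read the wrist's pose just before it.
- manip.job_done(): hands the job in, once; it reports no verdict.
The state is a dict: "time": time; "joint_pos": joint angles; "joint_vel": joint speeds; "joint_efforts": joint torques, N m; "tool_pos": TCP position; "tool_rot": TCP orientation; "contact_force": force on the tool from outside, world axes, zero at the start; "ft_torque": the same for the moment, N m; "gripper_width": opening from 0.0 (shut) to 1.0 (fully open).
Only numpy, scipy, OpenCV 4.12 (cv2) and the standard library are available. Lean on these libraries where they do the work, as an engineer would, in place of code of your own. Each camera call takes 0.05 s, during which the arm holds its last target. There are 200 camera calls.

## Task

The flat square tile trivet lies flush on the chopping block and cannot be got hold of there. Without picking it up, push it across the block until about a third of it, 4 cm, sticks out over the block's far long edge (the one away from the robot), with its side parallel to that edge and the rest still lying flat on the block, so that the cook on the other side can get her fingers under it. Leave the measuring cup, the spatula, the bowl and the mixer where they are.

Things in the scene. Friction and masses are not known exactly. Their poses are not given: they have to be found in the camera images.
- tile: The trivet: one square ceramic tile, 126 x 126 x 8 mm, about 0.26 kg, glazed white on top with a painted blue flower, bare terracotta below, no feet. It lies loose and flat on the chopping block, turned up to 20 degrees off the block's sides, and slides under a push of a few newtons. Origin: centre of its underside (63 mm from each side); x and y are parallel to its sides, z up through the glazed face.
- block: The chopping block: a flat slab of striped light and medium brown wood, 300 mm (x) by 460 mm (y), 40 mm thick, on the counter; heavy, does not move. Its flat top is 40 mm above the counter. Origin: centre of its underside, on the counter; x points away from the robot (turned up to about 26 degrees to either side) to the far long edge, y along the long edges.
- block_edge (a point): The middle of the block's far long top edge, 150 mm from the block's centre, at the height of its top; axes parallel to the block's: x points straight out over the edge, y along the edge. A point with x above 0 here is out past the edge.
- cup: Steel measuring cup standing on the block near one of its short ends (either one), 80 mm across the rim, 55 mm high, with a flat handle reaching 130 mm from the cup's axis at rim height, pointing roughly towards the far edge. Origin: centre of its underside; the handle runs along its -x. Leave it alone.
- spatula: Flat slotted bamboo spatula lying on the block near the other short end, 290 mm long, 5 to 7 mm thick, blade 60 mm wide at its +x end (from 65 to 145 mm from the origin), handle 22 mm wide towards -x. Origin: middle of its length, on its underside. Leave it alone.
- bowl: Green glass mixing bowl on the counter to the robot's right of the block, 216 mm across the rim, 95 mm high. Origin: centre of its underside. Leave it alone.
- mixer: White plastic hand mixer standing on its heel on the counter to the robot's left of the block, 200 mm high, 92 mm wide; handle 110 mm towards its -x, two steel beaters at 160 mm height reaching 182 mm towards its +x. Origin: on its underside, below the middle of the motor housing. Leave it alone.
Mind the look-alikes: they are no part of the job. Of the things shaped like the tile, the ceramic one is meant.

How it is judged:
By the outcome, as a careful person would: the job done as asked, in the order asked, and still so for the second after the job is handed in, with the robot touching nothing.
It also fails if it takes over 38 s, if anything falls off the work surface, if the arm or the gripper's body presses on something with over 40 N, if the wrist force passes 120 N, or if a joint passes its speed limit or range.

## Working session

There is one attempt and no reset: what is moved stays moved. The work goes in short steps, Python scripts to look and compute and a tool call to move; the robot and the scene stay as the last step left them, time stands still between calls to the robot, and variables do not carry over. Pictures are saved under pics/ and viewed, about 8 in all and at most 12, crops included, and the job is handed in when it is done.

Besides the shell and the picture viewer there is one more tool, called after "Call:" by a JSON object that holds its "name" and its "arguments". drive_tool: Moves the arm, as the interface text tells. Its arguments: {"type":"object","properties":{"motion":{"type":"array","items":{"type":"array"}}},"required":["motion"]}

```bash
ls; mkdir -p pics; cat > h.py <<'E'
import numpy as np, cv2
from plant import manip
from scipy.spatial.transform import Rotation as R
def grab(n):
    f=manip.grab_frame(n); return f
def cloud(f):
    K=f["camera_matrix"];z=f["range_z"];v,u=np.mgrid[:384,:512]
    p=np.stack([(u-K[0,2])/K[0,0]*z,(v-K[1,2])/K[1,1]*z,z],-1)
    T=np.array(f["world_from_camera"]); w=p@T[:3,:3].T+T[:3,3]; w[z<=0]=np.nan
    return w
def toolR(s):
    q=s["tool_rot"]; return R.from_quat([q[1],q[2],q[3],q[0]])
E
python3 - <<'E'
from h import *
s=manip.state();print(s, manip.pinch_z)
print(toolR(s).as_matrix().round(3))
f=grab("scene");g=grab("side")
np.savez("f0.npz",img=f["img"],w=cloud(f)); np.savez("g0.npz",img=g["img"],w=cloud(g))
print(f["world_from_camera"],g["world_from_camera"])
cv2.imwrite("pics/a.png",f["img"]);cv2.imwrite("pics/b.png",g["img"])
E
```

```text
pics
{'time': 0.0, 'joint_pos': array([ 1.21200701e+00,  5.33708034e-02,  1.61429891e+00,  1.60561468e-05,
        1.47602148e+00, -1.19001585e-01]), 'joint_vel': array([-0.00023398,  0.00060313,  0.00114812, -0.00188577, -0.00124613,
       -0.00147184]), 'joint_efforts': array([-1.51933324e-03, -3.93684769e+01, -3.70173883e+01, -2.14125048e-04,
        7.07063780e-03,  2.66836835e-06]), 'tool_pos': array([0.14820842, 0.60652394, 0.23005146]), 'tool_rot': array([-0.55583335,  0.55659488,  0.43596977, -0.4372434 ]), 'contact_force': array([-0.31414814,  0.41116296,  0.77476359]), 'ft_torque': array([-0.04022393, -0.04439356, -0.00236066]), 'gripper_width': 0.9997589837156354} -0.0187
[[ 0.237 -0.001 -0.971]
 [ 0.971 -0.002  0.237]
 [-0.002 -1.     0.   ]]
[[ 0.48600435  0.64344288 -0.59142289  1.19172158]
 [ 0.87395327 -0.35962435  0.32691898 -0.37074099]
 [-0.00233639 -0.67576001 -0.737118    0.90928821]
 [ 0.          0.          0.          1.        ]] [[ 0.86836061 -0.34888601  0.35246049 -0.02476282]
 [-0.49592744 -0.61433625  0.61371569 -0.93165751]
 [ 0.00241243 -0.70772136 -0.70648755  1.11735079]
 [ 0.          0.          0.          1.        ]]
```

View pics/a.png

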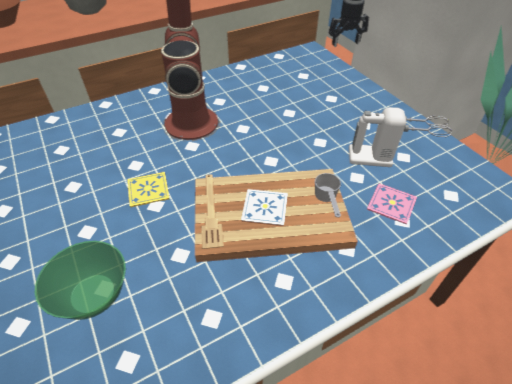

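View pics/b.png

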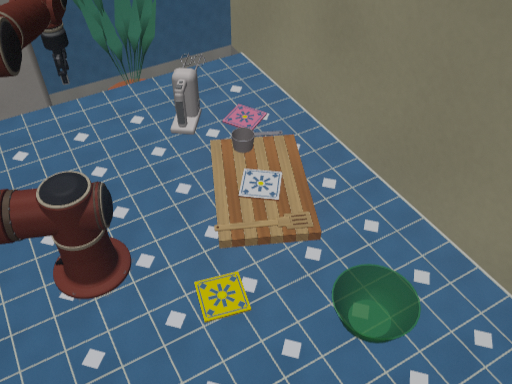

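The tile is the white square with the blue flower, lying on the block at scene (265,207) and side (261,184). The yellow square (scene 148,188) and the pink one (393,202) lie on the counter, so they are look-alikes. The cup is at the block's left end (327,185) and the spatula at its right end (212,212). Next I'll measure the poses and make an enlarged crop.

```bash
cat >> h.py <<'E'
def rect(p):  # min-area rect in mm
    (c,s,a)=cv2.minAreaRect((p[:,:2]*1000).astype(np.float32)); return np.round(c,1),np.round(s,1),round(a,2)
def tilemask(img,w,z=(.030,.062)):
    hsv=cv2.cvtColor(img,cv2.COLOR_BGR2HSV)
    m=((hsv[...,1]<70)&(hsv[...,2]>140)&(w[...,2]>z[0])&(w[...,2]<z[1])).astype(np.uint8)
    n,l,st,_=cv2.connectedComponentsWithStats(m)
    return l,st
E
python3 - <<'E'
from h import *
for n in "fg":
    d=np.load(n+"0.npz");img,w=d["img"],d["w"];z=w[...,2]
    hsv=cv2.cvtColor(img,cv2.COLOR_BGR2HSV)
    roi=np.zeros(z.shape,bool)
    if n=="f": roi[165:262,185:360]=1
    else: roi[115:250,200:325]=1
    top=roi&(abs(z-.042)<.012)
    nn,l,st,_=cv2.connectedComponentsWithStats(top.astype(np.uint8)); k=1+np.argmax(st[1:,4]); top=cv2.morphologyEx((l==k).astype(np.uint8),cv2.MORPH_OPEN,np.ones((3,3)))>0
    print(n,"block",np.median(z[top]),rect(w[top]))
    l,st=tilemask(img,w)
    for i in range(1,len(st)):
        if st[i,4]>150:
            p=w[l==i]; print(" white",st[i],np.median(p[:,2]).round(4),rect(p))
    # things above
    hi=roi&(z>.056)&(z<.2); 
    nn,l,st,_=cv2.connectedComponentsWithStats(hi.astype(np.uint8))
    for i in range(1,nn):
        if st[i,4]>30: p=w[l==i];print(" high",st[i],p.mean(0).round(3),p.min(0).round(3),p.max(0).round(3))
d=np.load("f0.npz")["img"][150:262,180:380];cv2.imwrite("pics/c.png",cv2.resize(d,None,fx=4,fy=4,interpolation=2))
E
```

```text
f block 0.0392998518098272 (array([566.4,  31.8]), array([460.9, 308.5]), 66.56)
 white [ 241  189   47   36 1256] 0.0467 (array([555.1,  17. ]), array([131.1, 140.2]), 53.11)
 high [315 173  26  45 548] [0.622 0.203 0.081] [0.565 0.15  0.056] [0.729 0.25  0.097]
g block 0.04047095094739428 (array([561.7,  31.6]), array([469.6, 309.8]), 66.76)
 white [239 168  44  32 985] 0.0477 (array([561.3,  20.7]), array([147.5, 129.2]), 51.86)
 high [231 128  52  23 483] [0.618 0.203 0.081] [0.561 0.147 0.056] [0.728 0.251 0.099]
```

View pics/c.png

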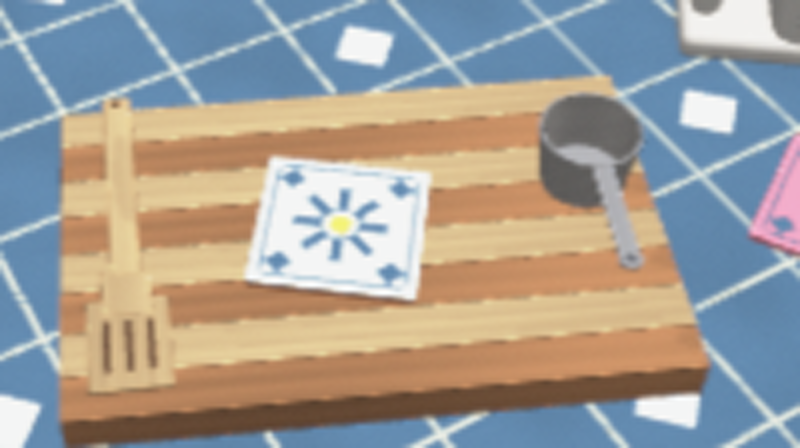

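The crop confirms it: a white glazed square with a blue flower, on the block, clear of the cup and spatula. I'll refine the block and tile poses from pixel corners intersected with known planes.

```bash
cat >> h.py <<'E'
def pix2plane(f,uv,z):
    K=np.array(f["camera_matrix"]);T=np.array(f["world_from_camera"])
    r=np.c_[(uv-[K[0,2],K[1,2]])/[K[0,0],K[1,1]],np.ones(len(uv))]@T[:3,:3].T
    return T[:3,3]+r*((z-T[2,3])/r[:,2])[:,None]
def quad(mask):  # 4 corners by line fits on hull boundary
    c=max(cv2.findContours(mask.astype(np.uint8),cv2.RETR_EXTERNAL,cv2.CHAIN_APPROX_NONE)[0],key=cv2.contourArea)
    h=cv2.convexHull(c); q=cv2.approxPolyN(h,4)[0].astype(float) if hasattr(cv2,"approxPolyN") else cv2.boxPoints(cv2.minAreaRect(h))
    P=c[:,0].astype(float);L=[]
    for i in range(4):
        a,b=q[i],q[(i+1)%4];d=(b-a)/np.linalg.norm(b-a);t=(P-a)@d;n=abs((P-a)@[-d[1],d[0]])
        s=P[(n<2.5)&(t>.12*np.linalg.norm(b-a))&(t<.88*np.linalg.norm(b-a))]
        vx,vy,x,y=cv2.fitLine(s.astype(np.float32),cv2.DIST_HUBER,0,.01,.01).ravel()
        L.append(np.cross([x,y,1],[x+vx,y+vy,1]))
    o=[np.cross(L[i-1],L[i]) for i in range(4)]
    return np.array([p[:2]/p[2] for p in o])
def describe(c):
    e=np.roll(c,-1,0)-c; a=np.degrees(np.arctan2(e[:,1],e[:,0]))
    return (c.mean(0)*1000).round(1),(np.linalg.norm(e[:,:2],axis=1)*1000).round(1),a.round(1)
E
python3 - <<'E'
from h import *
for n,name,roi in (("f","scene",(165,262,185,360)),("g","side",(115,250,200,325))):
    f=grab(name);img=f["img"];w=cloud(f);z=w[...,2];hsv=cv2.cvtColor(img,cv2.COLOR_BGR2HSV)
    m=np.zeros(z.shape,np.uint8);r=roi;m[r[0]:r[1],r[2]:r[3]]=1
    l,st=tilemask(img,w);k=[i for i in range(1,len(st)) if st[i,4]>500][0]
    tm=cv2.morphologyEx((l==k).astype(np.uint8),cv2.MORPH_CLOSE,np.ones((7,7)))
    print(n,"tile",describe(pix2plane(f,quad(tm),.048)))
    top=cv2.morphologyEx((m&(abs(z-.041)<.010)).astype(np.uint8),cv2.MORPH_OPEN,np.ones((3,3)))
    q=quad(top);c=pix2plane(f,q,.04);print(n,"block",describe(c),c[:,:2].round(4).tolist())
    hi=(z>.06)&(z<.22)&(np.hypot(w[...,0],w[...,1])>.25)
    nn,l,st,_=cv2.connectedComponentsWithStats(hi.astype(np.uint8))
    for i in range(1,nn):
        if st[i,4]>100:p=w[l==i];print(" high",p.min(0).round(3),p.max(0).round(3))
E
```

```text
f tile (array([560.4,  13.9,  48. ]), array([128.8, 126.9, 127.7, 125.7]), array([ -36.7, -127.3,  142.7,   53.2]))
f block (array([571.2,  28.8,  40. ]), array([458.4, 300.9, 452. , 297.8]), array([-113.1,  156. ,   66.5,  -22.8])) [[0.7985, 0.1801], [0.6185, -0.2414], [0.3436, -0.119], [0.524, 0.2955]]
 high [-1.23 -0.62  0.06] [-0.635  0.229  0.22 ]
 high [-0.793  0.288  0.06 ] [-0.635  1.043  0.153]
 high [-0.501  1.287  0.06 ] [0.135 1.757 0.22 ]
 high [0.357 1.106 0.06 ] [0.481 1.285 0.22 ]
 high [0.458 0.418 0.06 ] [0.669 0.68  0.201]
 high [0.565 0.15  0.06 ] [0.73  0.25  0.097]
 high [ 0.463 -0.624  0.06 ] [ 0.679 -0.41   0.099]
g tile (array([558.8,  16.1,  48. ]), array([125.1, 122.5, 127.1, 123.9]), array([-127.8,  143.6,   52.9,  -37.3]))
g block (array([563.7,  26.7,  40. ]), array([299. , 463.9, 293.5, 457.9]), array([ 157.2,   66.2,  -24. , -113.1])) [[0.6096, -0.2426], [0.3341, -0.1267], [0.5214, 0.2977], [0.7896, 0.1785]]
 high [0.355 1.098 0.06 ] [0.481 1.449 0.22 ]
 high [0.568 1.402 0.061] [0.637 1.49  0.102]
 high [0.536 1.098 0.06 ] [0.745 1.42  0.217]
 high [ 1.497 -0.162  0.06 ] [1.526 1.002 0.22 ]
 high [0.455 0.409 0.06 ] [0.665 0.681 0.205]
 high [0.562 0.148 0.06 ] [0.729 0.252 0.099]
 high [ 0.461 -0.624  0.06 ] [ 0.675 -0.408  0.1  ]
```

Call:
{"name": "drive_tool", "arguments": {"motion": [[[0, 0, 0], [0, 0.97, 0], -1], [[0, 0, 0], [0, 0.97, 0], -1], [[-0.7, 0, -0.95], [0, 0, 0], -1], [[-0.7, 0, -0.95], [0, 0, 0], -1], [[-0.7, 0, -0.95], [0, 0, 0], -1], [[-0.7, 0, -0.95], [0, 0, 0], -1], [[-0.7, 0, -0.95], [0, 0, 0], -1], [[-0.7, 0, -0.95], [0, 0, 0], -1], [[-0.7, 0, -0.95], [0, 0, 0], -1], [[-0.7, 0, -0.95], [0, 0, 0], -1], [[-0.7, 0, -0.95], [0, 0, 0], -1], [[-0.7, 0, -0.95], [0, 0, 0], -1]]}}

```text
time: 1.4
tool_pos: [0.297, 0.3509, 0.2312]
tool_rot: [-0.591, 0.591, 0.388, -0.388]
contact_force: [0.5, -0.6, -0.2]
gripper_width: 1.001
```

Call:
{"name": "drive_tool", "arguments": {"motion": [[[-0.7, 0, -0.95], [0, 0, 0], -1], [[-0.7, 0, -0.95], [0, 0, 0], -1], [[-0.7, 0, -0.95], [0, 0, 0], -1], [[-0.7, 0, -0.95], [0, 0, 0], -1], [[-0.7, 0, -0.95], [0, 0, 0], -1], [[-0.7, 0, -0.95], [0, 0, 0], -1], [[-0.7, 0, -0.95], [0, 0, 0], -1], [[-0.7, 0, -0.95], [0, 0, 0], -1], [[-0.7, 0, -0.95], [0, 0, 0], -1], [[-0.7, 0, -0.95], [0, 0, 0], -1], [[0, 0, 0], [0, 0, 0], -1]]}}

```text
time: 2.5
tool_pos: [0.446, 0.0947, 0.2311]
tool_rot: [-0.592, 0.592, 0.387, -0.387]
contact_force: [-0.2, 0.3, -0.1]
gripper_width: 1.001
```

```bash
cat >> h.py <<'E'
C=np.array([.5665,.029]);ya=np.radians(-23.4);bx=np.array([np.cos(ya),np.sin(ya)]);by=np.array([-bx[1],bx[0]])
def where():
    s=manip.state();t=s["tool_pos"];M=toolR(s).as_matrix();d=t[:2]-C
    print("t",round(s["time"],2),"tcp",t.round(4),"block xy mm",(1000*np.array([d@bx,d@by])).round(1),"tool x angle",np.degrees(np.arctan2(M[1,0],M[0,0])).round(2),"y",M[:,1].round(3),"F",s["contact_force"].round(1),s["gripper_width"].round(2))
E
python3 - <<'E'
from h import *
where()
E
```

```text
Traceback (most recent call last):
  File "h.py", line 41, in where
    print("t",round(s["time"],2),"tcp",t.round(4),"block xy mm",(1000*np.array([d@bx,d@by])).round(1),"tool x angle",np.degrees(np.arctan2(M[1,0],M[0,0])).round(2),"y",M[:,1].round(3),"F",s["contact_force"].round(1),s["gripper_width"].round(2))
                                                                                                                                                                                                                        ^^^^^^^^^^^^^^^^^^^^^^^^
AttributeError: 'float' object has no attribute 'round'
```

Call:
{"name": "drive_tool", "arguments": {"motion": [[[-0.57, 0, -0.57], [0, 0, 0], -1], [[-0.57, 0, -0.57], [0, 0, 0], -1], [[0, 1, 0], [0, 0, 0], -1], [[0, 1, 0], [0, 0, 0], -1], [[0, 1, 0], [0, 0, 0], -1], [[0, 1, 0], [0, 0, 0], -1], [[0, 1, 0], [0, 0, 0], -1], [[0, 1, 0], [0, 0, 0], -1], [[0, 0, 0], [0, 0, 0], -1]]}}

```text
time: 3.4
tool_pos: [0.4563, 0.0602, 0.0773]
tool_rot: [0.593, -0.589, -0.386, 0.391]
contact_force: [-0.3, 0.8, 0.7]
gripper_width: 1.009
```

```bash
sed -i 's/,s\["gripper_width"\].round(2)//' h.py
python3 - <<'E'
from h import *
where()
f=grab("wrist");cv2.imwrite("pics/d.png",f["img"])
g=grab("side");cv2.imwrite("pics/e.png",cv2.resize(g["img"][110:260,180:340],None,fx=4,fy=4,interpolation=2))
w=cloud(g);z=w[...,2]
# lowest gripper points near TCP
s=manip.state();t=s["tool_pos"];d=w[...,:2]-t[:2]
m=(abs(d@by)<.07)&(abs(d@bx)<.03)&(z>.05)&(z<.2)
p=w[m];print(len(p),np.sort(p[:,2])[:15].round(4)); q=p[p[:,2]<.11]-[*t[:2],0]
print("bx range",(q[:,:2]@bx).min(),(q[:,:2]@bx).max(),"by",(q[:,:2]@by).min(),(q[:,:2]@by).max())
E
```

```text
t 3.4 tcp [0.4563 0.0602 0.0773] block xy mm [-113.6  -15.1] tool x angle 66.59 y [-0.008  0.001 -1.   ] F [-0.3  0.8  0.7]
230 [0.0933 0.0936 0.0953 0.0968 0.097  0.0983 0.0993 0.0994 0.101  0.1018
 0.1022 0.1036 0.1037 0.104  0.1048]
bx range -0.012200281761656086 0.006285615713651355 by -0.05849685571110854 -0.047930172478918294
```

View pics/e.png

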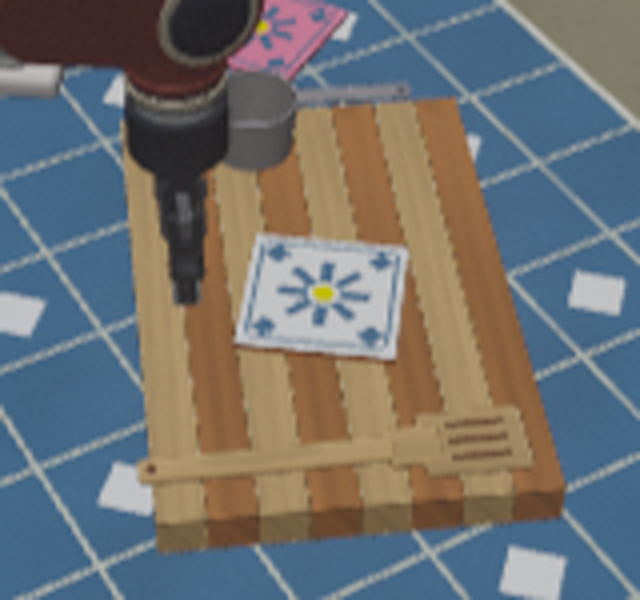

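View pics/d.png

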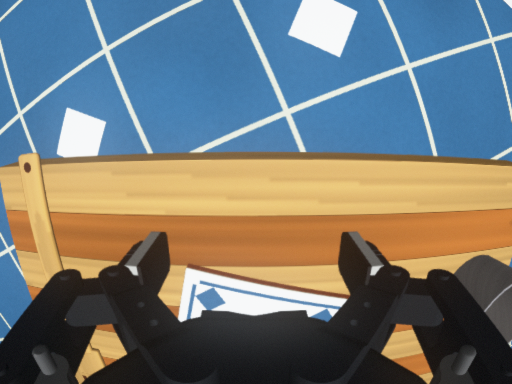

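The side view shows the open fingers about 30 mm behind the tile's near side. The wrist view shows the finger line parallel to the block's edge and the tile clear ahead of it. The tips are about 14 mm above the TCP, as stated for the open gripper. I'll lower gently to just above the block.

Call:
{"name": "drive_tool", "arguments": {"motion": [[[0, 0.6, 0], [0, 0, 0], -1], [[0, 0.6, 0], [0, 0, 0], -1], [[0, 0.4, 0], [0, 0, 0], -1], [[0, 0.15, 0], [0, 0, 0], -1], [[0, 0, 0], [0, 0, 0], -1], [[0, 0, 0], [0, 0, 0], -1]]}}

```text
time: 4.1
tool_pos: [0.4605, 0.0596, 0.0385]
tool_rot: [-0.591, 0.591, 0.388, -0.388]
contact_force: [0.1, -0.1, 0.8]
gripper_width: 1.001
```

Call:
{"name": "drive_tool", "arguments": {"motion": [[[0, 0.04, 0], [0, 0, 0], -1], [[0, 0.04, 0], [0, 0, 0], -1], [[0, 0, 0], [0, 0, 0], -1]]}}

```text
time: 4.4
tool_pos: [0.4599, 0.0595, 0.0357]
tool_rot: [-0.591, 0.591, 0.388, -0.388]
contact_force: [0.3, 0.3, 0.4]
gripper_width: 1.007
```

Call:
{"name": "drive_tool", "arguments": {"motion": [[[0, 0.06, 0], [0, 0, 0], -1], [[0, 0.06, 0], [0, 0, 0], -1], [[0, 0.05, 0], [0, 0, 0], -1], [[0, 0, 0], [0, 0, 0], -1]]}}

```text
time: 4.8
tool_pos: [0.4596, 0.0596, 0.031]
tool_rot: [0.591, -0.591, -0.388, 0.388]
contact_force: [0.1, 0.1, -0.1]
gripper_width: 0.998
```

Call:
{"name": "drive_tool", "arguments": {"motion": [[[0, 0.04, 0], [0, 0, 0], -1], [[0, 0, 0], [0, 0, 0], -1]]}}

```text
time: 5.0
tool_pos: [0.4597, 0.0596, 0.0301]
tool_rot: [0.591, -0.591, -0.388, 0.388]
contact_force: [0.1, 0.5, 0.2]
gripper_width: 0.997
```

Call:
{"name": "drive_tool", "arguments": {"motion": [[[0, 0.04, 0], [0, 0, 0], -1], [[0, 0, 0], [0, 0, 0], -1]]}}

```text
time: 5.2
tool_pos: [0.4597, 0.0596, 0.0292]
tool_rot: [0.591, -0.591, -0.388, 0.388]
contact_force: [-0.5, -0.5, -0.8]
gripper_width: 1.003
```

Call:
{"name": "drive_tool", "arguments": {"motion": [[[0, 0, -0.3], [0, 0, 0], -1], [[0, 0, -0.3], [0, 0, 0], -1], [[0, 0, -0.3], [0, 0, 0], -1], [[0, 0, -0.3], [0, 0, 0], -1], [[0, 0, -0.3], [0, 0, 0], -1], [[0, 0, -0.3], [0, 0, 0], -1], [[0, 0, -0.3], [0, 0, 0], -1], [[0, 0, -0.2], [0, 0, 0], -1], [[0, 0, -0.1], [0, 0, 0], -1], [[0, 0, 0], [0, 0, 0], -1]]}}

```text
time: 6.2
tool_pos: [0.5154, 0.0355, 0.0294]
tool_rot: [-0.591, 0.591, 0.388, -0.388]
contact_force: [0.1, -0.8, -0.5]
gripper_width: 1.002
```

```bash
cat >> h.py <<'E'
def tile(name,save=None):
    f=grab(name);w=cloud(f);l,st=tilemask(f["img"],w);k=1+np.argmax(st[1:,4])
    tm=cv2.morphologyEx((l==k).astype(np.uint8),cv2.MORPH_CLOSE,np.ones((7,7)))
    c=pix2plane(f,quad(tm),.048);d=(c[:,:2]-C)*1000
    print(name,describe(c)[1:],"rel angle",np.round((describe(c)[2]+23.4+45)%90-45,1),"bxy",np.c_[d@bx,d@by].round(1).tolist(),"ctr",(d.mean(0)@bx).round(1),(d.mean(0)@by).round(1))
    if save: cv2.imwrite(save,cv2.resize(f["img"][140:270,180:370],None,fx=4,fy=4,interpolation=2))
E
python3 - <<'E'
from h import *
where();tile("scene","pics/f.png");tile("side")
E
```

```text
t 6.2 tcp [0.5154 0.0355 0.0294] block xy mm [-49.5 -14.3] tool x angle 66.56 y [ 0.001 -0.    -1.   ] F [ 0.1 -0.8 -0.5]
scene (array([125.8, 129.1, 125.8, 129.2]), array([-115.6,  153.9,   64.5,  -26.1])) rel angle [-2.2 -2.7 -2.1 -2.7] bxy [[95.1, 57.8], [90.3, -67.9], [-38.6, -61.7], [-34.0, 63.9]] ctr 28.2 -2.0
side (array([116.9, 131.4, 111.5, 124.3]), array([ 154.1,   62. ,  -29.6, -115.6])) rel angle [-2.5 -4.6 -6.2 -2.2] bxy [[86.1, -67.7], [-30.7, -62.5], [-20.1, 68.5], [90.8, 56.5]] ctr 31.5 -1.3
```

View pics/f.png

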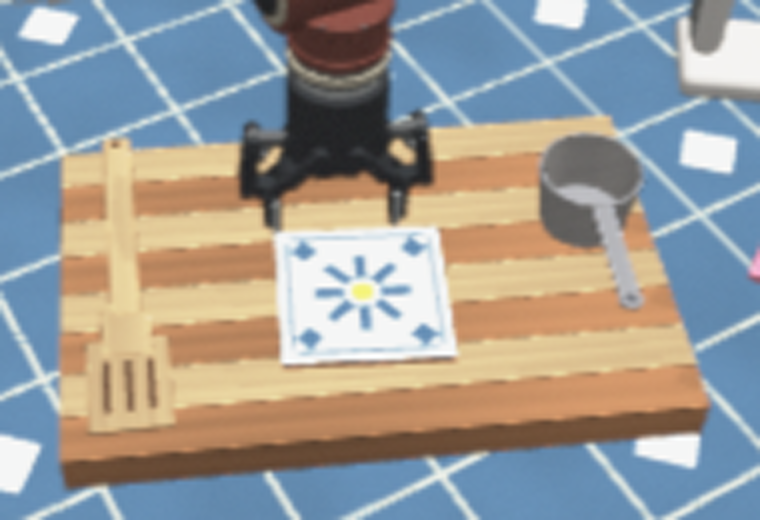

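The tile has turned to within about 2° of the edge and slides cleanly. I'll keep pushing to about 80 mm further, short of the goal, then measure.

Call:
{"name": "drive_tool", "arguments": {"motion": [[[0, 0, -0.3], [0, 0, 0], -1], [[0, 0, -0.3], [0, 0, 0], -1], [[0, 0, -0.3], [0, 0, 0], -1], [[0, 0, -0.3], [0, 0, 0], -1], [[0, 0, -0.3], [0, 0, 0], -1], [[0, 0, -0.3], [0, 0, 0], -1], [[0, 0, -0.3], [0, 0, 0], -1], [[0, 0, -0.3], [0, 0, 0], -1], [[0, 0, -0.3], [0, 0, 0], -1], [[0, 0, -0.2], [0, 0, 0], -1], [[0, 0, -0.1], [0, 0, 0], -1], [[0, 0, 0], [0, 0, 0], -1]]}}

```text
time: 7.5
tool_pos: [0.5844, 0.0056, 0.0296]
tool_rot: [-0.591, 0.591, 0.388, -0.388]
contact_force: [1.1, -1.2, -0.3]
gripper_width: 1.003
```

```bash
cat >> h.py <<'E'
def wristpts(f,s,uv,z):  # fisheye pixels onto plane z
    K=np.array(f["camera_matrix"]);T=np.array(f["T_tool_cam"]);uv=np.atleast_2d(uv)
    a=(uv-[K[0,2],K[1,2]])/[K[0,0],K[1,1]];r=np.linalg.norm(a,axis=1,keepdims=True)
    d=np.c_[a/np.maximum(r,1e-9)*np.sin(r),np.cos(r)]
    M=toolR(s).as_matrix();o=M@T[:3,3]+s["tool_pos"];d=d@(M@T[:3,:3]).T
    return o+d*((z-o[2])/d[:,2])[:,None]
E
python3 - <<'E'
from h import *
where();tile("scene");tile("side")
s=manip.state();f=grab("wrist");cv2.imwrite("pics/g.png",f["img"])
E
```

```text
t 7.5 tcp [0.5844 0.0056 0.0296] block xy mm [ 25.7 -14.4] tool x angle 66.55 y [ 0.001 -0.    -1.   ] F [ 1.1 -1.2 -0.3]
scene (array([126.2, 128.1, 126.2, 129.7]), array([-113.5,  156.7,   67.2,  -23.3])) rel angle [-0.1  0.1  0.6  0.1] bxy [[165.0, 63.1], [164.9, -63.1], [36.8, -63.3], [35.4, 62.9]] ctr 100.5 -0.1
side (array([121.2, 115.1, 133.7,  95.7]), array([-113.5,  156.9,   58. ,  -29.6])) rel angle [-0.1  0.3 -8.6 -6.2] bxy [[159.7, 59.0], [159.6, -62.2], [44.5, -62.9], [64.6, 69.3]] ctr 107.1 0.8
```

View pics/g.png

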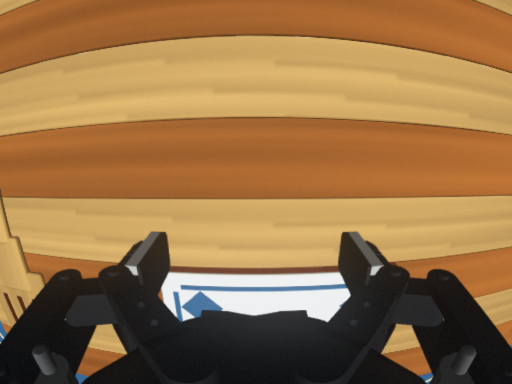

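The wrist view shows the tile's rear side flush with both fingers, parallel to the edge. Both cameras put the overhang at about 11 mm, so about 28 mm remain.

Call:
{"name": "drive_tool", "arguments": {"motion": [[[0, 0, -0.2], [0, 0, 0], -1], [[0, 0, -0.2], [0, 0, 0], -1], [[0, 0, -0.2], [0, 0, 0], -1], [[0, 0, -0.2], [0, 0, 0], -1], [[0, 0, -0.14], [0, 0, 0], -1], [[0, 0, -0.1], [0, 0, 0], -1], [[0, 0, -0.06], [0, 0, 0], -1], [[0, 0, 0], [0, 0, 0], -1]]}}

```text
time: 8.45
tool_pos: [0.6093, -0.0053, 0.0293]
tool_rot: [-0.591, 0.591, 0.388, -0.388]
contact_force: [-0.7, 0.3, 0.6]
gripper_width: 0.997
```

```bash
python3 - <<'E'
from h import *
where();tile("scene","pics/i.png");tile("side")
for n in("scene","side"):
    f=grab(n);w=cloud(f);hsv=cv2.cvtColor(f["img"],cv2.COLOR_BGR2HSV)
    d=(w[...,:2]-C)*1000;X=d@bx;Y=d@by;z=w[...,2]
    # block top far edge left/right of tile: wood pixels, ray-intersected with z=.04
    v,u=np.mgrid[:384,:512];P=pix2plane(f,np.c_[u.ravel(),v.ravel()].astype(float),.04)
    D=(P[:,:2]-C)*1000;X=(D@bx).reshape(384,512);Y=(D@by).reshape(384,512)
    top=(abs(z-.04)<.006)&(hsv[...,0]<25)&(hsv[...,1]>60)
    E=[]
    for a in range(-120,120,12):
        if abs(a)<78: continue
        m=top&(Y>a)&(Y<a+12)&(X>80)&(X<185)
        E.append(np.sort(X[m])[-3:].mean() if m.sum()>5 else np.nan)
    P=pix2plane(f,np.c_[u.ravel(),v.ravel()].astype(float),.048);D=(P[:,:2]-C)*1000;X=(D@bx).reshape(384,512);Y=(D@by).reshape(384,512)
    wh=(hsv[...,1]<70)&(hsv[...,2]>140)&(z>.03)&(z<.06)
    F=[np.sort(X[wh&(Y>a)&(Y<a+12)&(X<215)])[-3:].mean() for a in range(-54,54,12)]
    print(n,"edge",np.round(E,1),"tile",np.round(F,1),"overhang",np.nanmedian(F)-np.nanmedian(E))
E
```

```text
t 8.45 tcp [ 0.6093 -0.0053  0.0293] block xy mm [ 52.9 -14.5] tool x angle 66.56 y [ 0.001 -0.    -1.   ] F [-0.7  0.3  0.6]
scene (array([123.8, 126.1, 128.7, 128.9]), array([-115.3,  158.1,   66. ,  -24.1])) rel angle [-1.9  1.5 -0.6 -0.7] bxy [[194.7, 62.0], [190.5, -61.7], [64.5, -65.1], [65.7, 63.6]] ctr 128.9 -0.3
side (array([114.1, 129.3,  92.6, 120. ]), array([ 155.4,   57.2,  -29.6, -112.9])) rel angle [-1.2 -9.4 -6.2  0.5] bxy [[187.3, -63.9], [73.2, -61.5], [94.3, 66.1], [186.3, 56.1]] ctr 135.3 -0.8
scene edge [152.9 154.  152.2 153.3 152.5 153.4 152.8] tile [190.8 191.6 193.  191.2 192.6 193.7 194.7 194.5 190.9] overhang 39.633707629809294
side edge [146.8 147.1 147.6 147.1 146.5 144.5 146.4] tile [187.4 187.2 185.5 186.8 185.9 186.4 185.8 187.  186.1] overhang 39.535974276198885
```

View pics/i.png

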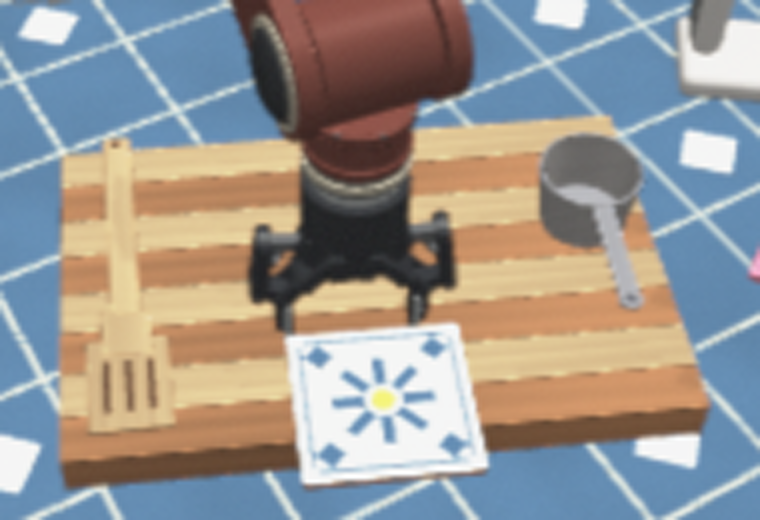

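The tile overhangs the far edge by 39.6 mm in both cameras, with its side parallel to the edge. I'll back straight off, lift clear and check again.

Call:
{"name": "drive_tool", "arguments": {"motion": [[[0, 0, 0.4], [0, 0, 0], -1], [[0, 0, 0.8], [0, 0, 0], -1], [[0, 0, 0.8], [0, 0, 0], -1], [[0, -0.8, 0.5], [0, 0, 0], -1], [[0, -1, 0], [0, 0, 0], -1], [[0, -1, 0], [0, 0, 0], -1], [[0, -1, 0], [0, 0, 0], -1], [[0, -1, 1], [0, 0, 0], -1], [[0, -1, 1], [0, 0, 0], -1], [[0, -1, 1], [0, 0, 0], -1], [[0, 0, 0], [0, 0, 0], -1], [[0, 0, 0], [0, 0, 0], -1]]}}

```text
time: 9.85
tool_pos: [0.4826, 0.0498, 0.1998]
tool_rot: [-0.591, 0.592, 0.389, -0.388]
contact_force: [0.3, 0.2, -1.2]
gripper_width: 1.001
```

```bash
python3 - <<'E'
from h import *
where();tile("scene","pics/j.png");tile("side")
E
```

```text
t 9.85 tcp [0.4826 0.0498 0.1998] block xy mm [-85.3 -14.2] tool x angle 66.6 y [ 0.002 -0.    -1.   ] F [ 0.3  0.2 -1.2]
scene (array([123.8, 126.1, 128.7, 128.9]), array([-115.3,  158.1,   66. ,  -24.1])) rel angle [-1.9  1.5 -0.6 -0.7] bxy [[194.7, 62.0], [190.5, -61.7], [64.5, -65.1], [65.7, 63.6]] ctr 128.9 -0.3
side (array([122.8, 130.6, 122.3, 120. ]), array([ 155.4,   66.5,  -29.6, -112.9])) rel angle [-1.2 -0.1 -6.2  0.5] bxy [[187.2, -63.9], [64.4, -61.3], [64.5, 69.3], [186.2, 56.1]] ctr 125.6 0.1
```

View pics/j.png

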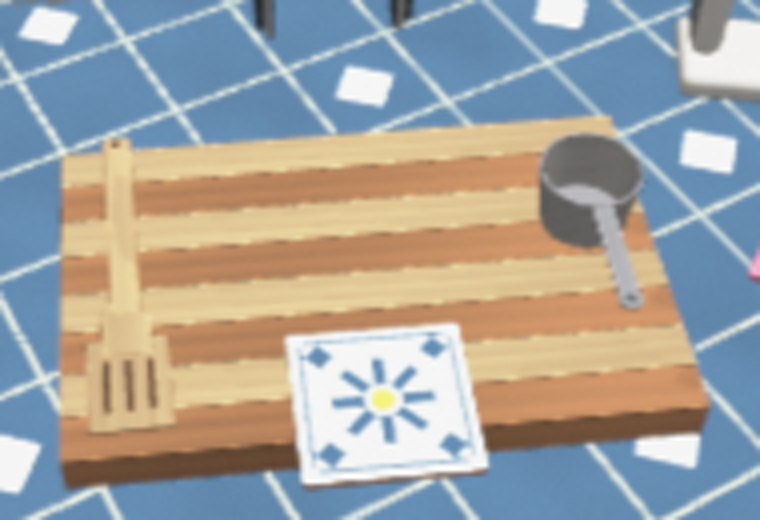

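The gripper is clear, the tile hasn't moved, and the cup and spatula are where they were. Handing in.

```bash
python3 -c "
from plant import manip
print(manip.job_done())"
```

```text
the job is handed in; nothing more can be done
None
```

The tile trivet now sticks out about 4 cm over the block's far long edge, with the rest lying flat on the block, and the job is handed in. I pushed it from behind with both open fingertips. That turned it about 13° square to the block and slid it about 13 cm across, and then I backed the gripper off and lifted clear.

- **Overhang:** 39.6 mm in both the scene and the side camera, measured just before backing off. The scene camera's tile measurements were identical afterwards, so it did not shift.
- **Alignment:** the side camera's row-by-row points along the tile's front show no slope against the edge. The four-corner fits of single sides were noisier. Most scattered by 1 to 2°, and one side-camera fit read −6°, in the region where the fingers had been hiding the tile.
- **Position disagreement:** the two cameras differ by about 6 mm in absolute position. The overhang is measured between two edges in the same picture, so this cancels out.
- **Rest of the scene:** the cup and spatula look unmoved in the last picture. The arm stayed well away from the bowl and the mixer, but I did not measure those two again. Force readings after each move were about 2 N or less, and the robot's clock read about 10 s of the 38 s allowed.

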